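# Drive the gearbox pin and snap its dust cap on

### The job

Pick up the mallet by its handle and knock the steel pin on the gearbox's stud all the way down to its stop, then set the mallet back down on the bench, clear of the gearbox. Then fit the red snap cap over the stud and press it straight down, past the click, until it sits fully home, square on the housing, and finish while still firmly pressing it down there with the gripper (do not let go at the end). Do not hit the cap with the mallet, and leave the other parts and tools where they lie.

Things in the scene. Friction and masses are not known exactly. Their poses are not given: they have to be found in the camera images.
- gearbox: Drill gearbox, fixed to the bench: dark holding block 90 x 90 x 18 mm, on it a round aluminium housing 72 mm wide whose flat top (60 mm across) is 60 mm above the bench; a brass stud rises from the middle of that top. Origin: centre of the underside, on the stud's axis; z up.
- stud_top (a point): Centre of the stud's top, 86 mm above the bench. The stud is 24 mm in diameter and 26 mm tall, chamfered over its last 5 mm to 16 mm across. Four sprung detent noses stand out 5 mm from its sides, their tips 8 mm above the housing's flat top.
- seat (a point): Point on the stud's axis at the level of the housing's flat top, 60 mm above the bench: the snap cap's underside centre is here when the cap is fully home.
- pin (a joint): How far the spring (roll) pin is driven down, m: 0 = 17 mm proud of the stud's top, 0.016 = its stop, 1 mm proud. It moves straight down, grips its bore with about 5 N of friction and stays where it is driven. It starts between 0 and 0.004.
- pin_top (a point): Top centre of the steel pin, 8 mm in diameter, standing upright on the stud's axis. The cap cannot go fully home while more than 7 mm of pin stands above the stud's top.
- mallet: Mallet, about 0.32 kg, standing on one face of its round head, handle level. Head 46 mm in diameter, 60 mm tall, axis upright, flat orange faces, dark steel middle. Its centre of mass lies about 10 mm from the head's axis towards the handle. Origin: centre of the head's lower face; z up, the handle runs along -x.
- mallet_head (a point): Centre of the mallet's head, 30 mm above its lower face.
- mallet_grip (a point): Point on the centre line of the yellow handle, 55 mm from the head's axis, 30 mm above the bench. The handle is straight, 20 mm wide and 24 mm high, and runs from the head's side (23 mm from the head's axis) to 170 mm from that axis.
- cap: Red round snap cap, about 30 g, 42 mm in diameter, 38 mm tall, standing on its open end, closed top up. Inside it is 33 mm deep; an inner lip 4 mm high at the open end leaves a 28 mm hole (2 mm clearance all round the stud), above it the bore is 35 mm. Any turn about the stud will do. Origin: centre of the open end (underside); z up.
- cap_top (a point): Centre of the cap's flat closed top (orange disc), 38 mm above its underside. Pushed down the stud, the cap meets the detents about 11 mm above its seat; the force peaks (about 8 to 15 N) at about 8 mm and drops; from about 4 mm the noses snap out above the lip (click) and the cap then stands on the housing's flat top.
- drill_shell: teal open half of a drill body lying flat, about 175 x 170 x 36 mm, beyond the gearbox; origin under its barrel. Bystander: leave alone
- motor: small steel motor lying on a black foot, 55 x 36 x 38 mm; origin under its centre. Bystander
- battery: black and red battery pack, 75 x 115 x 56 mm; origin under its centre. Bystander
- screwdriver: screwdriver lying at the right side of the work area; origin under its middle. Bystander
- pliers: black-handled pliers lying flat at the left side, 12 mm thick, about 160 mm long; origin under the pivot. Bystander
- ring_gear: steel ring gear lying flat near the robot, 48 mm across, 10 mm high; origin under its centre. Bystander
- planet_carrier: planet gear carrier lying flat near the robot, 40 mm across, 19 mm high; origin under its centre. Bystander

How it is judged (in metres and radians):
On the way, in this order (a step that is already met when the one before it is completed fails the run):
1. the pin is driven down (joint pin over 14 mm) with the mallet's head on it (head centre within 45 mm of the pin's top) (value of joint pin above 0.014 m and distance between mallet_head and pin_top below 0.045 m), for 0.02 s.
2. the mallet rests on the bench, let go, clear of the gearbox (height (world z) of mallet_head between 0.015 and 0.038 m and contact force between the fingers and mallet below 0.1 N and contact force between mallet and gearbox below 0.1 N and contact force between mallet and cap below 0.1 N and linear speed of mallet below 0.03 m/s), for 0.2 s.
3. the cap is fully home on the stud (z of cap in the frame of seat between -0.003 and 0.0025 m and horizontal distance between cap and seat below 0.003 m and angle between cap's own z axis and vertical below 0.08 rad), for 0.1 s.
At the end, for the whole second after the job is handed in: Cap home: underside within 2.5 mm of the seat, 3 mm of the axis, tilt under 0.08 rad; fingers on it over 2 N, pressed on the gearbox over 4 N through the last second; pin driven over 14 mm; mallet at rest on the bench, head centre below 38 mm, touching neither gripper, gearbox nor cap (all of step 2 and all of step 3 and contact force between cap and gearbox above 4 N and contact force between the fingers and cap above 2 N and value of joint pin above 0.014 m); the arm keeps its last pose, push and grip.
It fails at once if the cap is hit or pressed with the mallet (contact force between mallet and cap above 1 N).
It fails at once if another part or tool is displaced by more than 30 mm (distance of any of drill_shell, motor, battery, screwdriver, pliers, ring_gear, planet_carrier from where it was at the start of the episode above 0.03 m).
It also fails if it takes over 59 s, if anything falls off the work surface, if the arm or the gripper's body presses on something with over 40 N, if the wrist force passes 120 N, or if a joint passes its speed limit or range.

### The arm

A 7-joint arm with a two-finger parallel gripper is mounted at the origin on the work surface. World frame = base frame: x ahead of the robot, y to its left, z up, the work surface at z = 0. Lengths are in mm, angles in rad, forces in N, time in s.
With the tool pointing down it reaches from about 400 to 875 mm from the base axis. Payload 19.3 kg.
Tool frame: the origin (TCP) lies at the very end of the fingers, on their centre line; the grasp point (between the pads) lies 19 mm behind it; z points along the fingers, y is the line along which they close (so a half turn about z gives the same grasp; the last joint's range is limited). The gripper opens to 85 mm and grips with 20 to 120 N. Pads are 22 mm wide; open, the fingers measure 114 mm over their backs; the gripper's body (76 mm by 85 mm) begins 54 mm behind the grasp point. The pads swing forward as they close: fully open they stand 13 mm farther back than shut.
Start: joints at [1.242, 0.521, -0.036, 1.599, 0.021, 1.021, -0.113], TCP at [159.922, -604.185, 231.291] pointing down, gripper open.
Joint ranges: [-2.91, 2.91], [-0.3, 2.13], [-1.5, 1.42], [0.17, 2.43], [-1.26, 4.41], [0.16, 1.93], [-2.52, 2.52]. Speed limits (rad/s): [1.89, 1.89, 2.39, 2.39, 3.01, 3.01, 3.01].

### API

Orientations are given as a 3x3 rotation matrix whose columns are the frame's x, y, z axes.
In Python, from workcell import robot gives the robot as it stands. Calls block until the motion is done:
- robot.movep(position, orientation): joint-space move of the TCP to a pose.
- robot.movel(position, frame=None, max_speed=150, guard=None): straight line of the TCP; frame=None keeps the orientation; max_speed is the mean speed in mm/s. With guard (N) it stops when the force on the tool has changed by that much, and returns True; else False.
- robot.goto_joints(angles): joint-space move.
- robot.open_gripper() and robot.clamp(): open the fingers fully, or close them until they stop; the grip force is fixed at half the most.
- robot.wait(seconds).
- robot.inverse_kinematics(position, orientation): joint angles nearest the present ones, or None.
- robot.read_state(): the state.
- robot.camera(name): name is "scene" or "top" or "wrist"; returns a dict with "image" (480x640x3 uint8, blue, green, red), "range_z" (480x640 float32, mm along the optical axis (not along the pixel's ray), 0 where there is no reading), "fx", "fy", "cx", "cy" (pixels), "cam_to_world" (4x4, takes a point from camera to world coordinates). Camera axes: x right, y up, looking along -z (the intrinsics and any distortion apply to the point x, -y, -z); pixel columns grow to the right and rows downward; lengths in mm; the calibration is good to about 2 mm. A picture is of the moment at which its call begins.
A pose or a line that the arm cannot do raises robot.PlanningError and nothing moves.
- robot.finish_job(): hands the job in; it is judged then, once.
Trained networks look in a picture, given as the dict that the camera call returned (one of the last four; its "shot" number tells which), for a name from the list of things; names that differ only in an ending like _2 or _b are one class to them, and where a whole thing is asked for, a point or a joint stands for the part that bears it (a point fixed in the world has none). Each returns a list of dicts, best first, with "conf" (0 to 1); they miss things now and then, are a little off and sometimes report something else, mostly with a low value. They report only what shows in the picture. A call takes as long as a camera call.
- robot.recognise(picture, thing): "centre" ([column, row] in pixels, amid what is visible of it).
The state is a dict: "time": time; "qpos": joint angles; "qvel": joint speeds; "joint_efforts": joint torques, N m; "eef_pos": TCP position; "tool_rot": TCP orientation; "ft_force": force on the tool from outside, world axes, zero at the start; "torque": the same for the moment, N m; "finger_gap": finger opening in mm; "gripper_force": force on a finger pad.
Only numpy, scipy, OpenCV 4.12 (cv2) and the standard library are available. Lean on these libraries where they do the work, as an engineer would, in place of code of your own. Each camera call takes 0.05 s, during which the arm holds its last target. There are 200 camera calls.

## Working session

There is one attempt and no reset: what is moved stays moved. The work goes in short steps, each a Python script; the robot and the scene stay as the last script left them, time stands still between calls to the robot, and variables do not carry over. Pictures are saved under pics/ and viewed, at most 10 in all, crops included, and the job is handed in when it is done.

```bash
ls; mkdir -p pics
cat > h.py <<'E'
import numpy as np, cv2
from workcell import robot
def px2w(p,c,r,z=None):
    """pixel -> world using range, or using plane z"""
    d=np.array([(c-p['cx'])/p['fx'],-(r-p['cy'])/p['fy'],-1.0])
    T=np.array(p['cam_to_world'])
    if z is None:
        s=p['range_z'][int(round(r)),int(round(c))]
    else:
        dw=T[:3,:3]@d; s=(z-T[2,3])/dw[2]
    return T[:3,:3]@(d*s)+T[:3,3]
def cloud(p):
    v,u=np.mgrid[0:480,0:640]; s=p['range_z']
    P=np.stack([(u-p['cx'])/p['fx']*s,-(v-p['cy'])/p['fy']*s,-s],-1)
    T=np.array(p['cam_to_world']); W=P@T[:3,:3].T+T[:3,3]; W[s==0]=np.nan
    return W
def down(a):
    """tool pointing down, closing axis y at angle a in world xy"""
    y=np.array([np.cos(a),np.sin(a),0]); z=np.array([0,0,-1.]); return np.stack([np.cross(y,z),y,z],1)
E
python3 - <<'E'
from h import *
s=robot.read_state(); print(s['time'],np.round(s['tool_rot'],2).tolist())
for n in('top','scene'):
    p=robot.camera(n); cv2.imwrite(f'pics/{n}1.png',p['image']); print(n,[k for k in p],np.round(p['cam_to_world'],2).tolist())
    for t in('gearbox','stud_top','pin_top','mallet','mallet_head','mallet_grip','cap','cap_top','ring_gear','planet_carrier','pliers','screwdriver'):
        for d in robot.recognise(p,t)[:2]:
            c=d['centre']; print(t,np.round(c),round(d['conf'],2),np.round(px2w(p,*c)))
E
```

```text
pics
workcell.py
0.0 [[0.97, 0.26, -0.0], [0.26, -0.97, 0.0], [-0.0, -0.0, -1.0]]
top ['image', 'range_z', 'fx', 'fy', 'cx', 'cy', 'cam_to_world', 'shot'] [[-0.01, 1.0, -0.08, 440.65], [-1.0, -0.02, -0.02, -17.65], [-0.02, 0.08, 1.0, 1467.22], [0.0, 0.0, 0.0, 1.0]]
gearbox [342. 230.] 0.64 [572. -47.  88.]
stud_top [340. 233.] 0.84 [566. -43.  84.]
stud_top [486. 274.] 0.55 [ 458. -424.   24.]
mallet [431. 245.] 0.89 [ 534. -279.   43.]
mallet_head [428. 249.] 0.7 [ 524. -269.   43.]
mallet_grip [430. 250.] 0.84 [ 520. -275.   42.]
cap [230. 219.] 0.76 [610. 246.  45.]
cap_top [230. 221.] 0.75 [607. 246.  40.]
planet_carrier [302. 309.] 0.66 [372.  62.  13.]
planet_carrier [230. 219.] 0.32 [610. 246.  45.]
pliers [164. 258.] 0.76 [515. 433.  -3.]
screwdriver [487. 273.] 0.76 [ 460. -425.   26.]
screwdriver [231. 218.] 0.42 [614. 244.  37.]
scene ['image', 'range_z', 'fx', 'fy', 'cx', 'cy', 'cam_to_world', 'shot'] [[-0.48, -0.66, 0.58, 1277.31], [0.88, -0.37, 0.31, 385.92], [0.01, 0.66, 0.75, 1040.51], [0.0, 0.0, 0.0, 1.0]]
stud_top [301. 266.] 0.73 [602. -22.  41.]
pin_top [222. 211.] 0.71 [ 566. -248.   60.]
pin_top [420. 329.] 0.64 [620. 260.  35.]
mallet [223. 212.] 0.73 [ 549. -259.   36.]
mallet [301. 262.] 0.35 [598. -23.  50.]
mallet_head [221. 208.] 0.58 [ 543. -267.   41.]
mallet_head [417. 328.] 0.33 [625. 254.  40.]
mallet_grip [420. 332.] 0.63 [626. 261.  36.]
mallet_grip [220. 206.] 0.57 [ 541. -273.   41.]
cap [416. 328.] 0.78 [622. 252.  35.]
cap_top [419. 330.] 0.77 [624. 258.  37.]
ring_gear [330. 210.] 0.58 [402. -58.  11.]
planet_carrier [383. 225.] 0.58 [378.  69.   5.]
pliers [518. 335.] 0.77 [512. 433.  -2.]
screwdriver [188. 173.] 0.64 [ 474. -418.   26.]
```

View pics/top1.png

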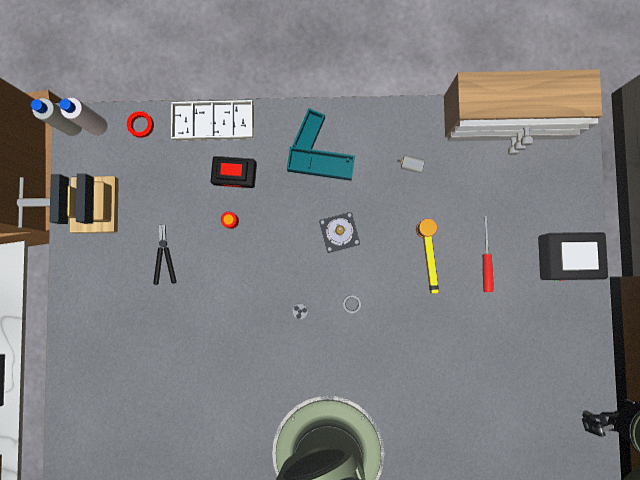

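View pics/scene1.png

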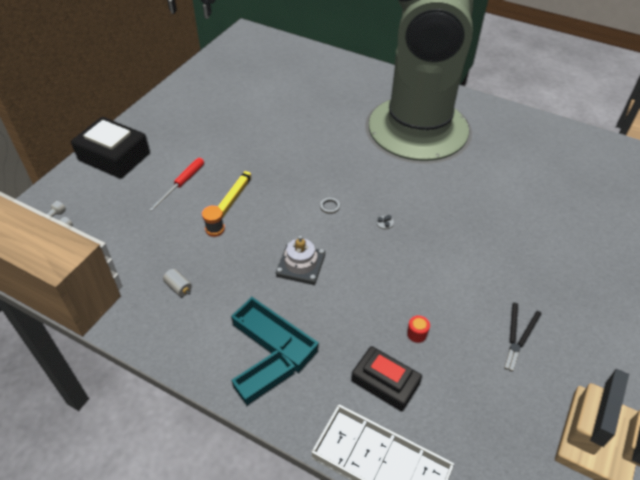

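The top view shows the mallet head at (428,228) with its handle running down to (434,292), the stud at (340,231) and the cap at (229,220). The scene view agrees with it. Next I take close-ups with the wrist camera.

Run:
```python
from h import *
def show(n):
    p=robot.camera('wrist'); cv2.imwrite(f'pics/{n}.png',p['image']); T=np.array(p['cam_to_world']); print(n,robot.read_state()['time'],np.round(T,2).tolist(),p['fx'],p['cx'],p['cy'])
    np.savez(f'pics/{n}.npz',**{k:p[k] for k in('image','range_z','fx','fy','cx','cy','cam_to_world')})
    for t in('stud_top','pin_top','mallet_head','mallet_grip','cap_top','cap'):
        for d in robot.recognise(p,t)[:1]:
            c=d['centre']; print(t,np.round(c),round(d['conf'],2),np.round(px2w(p,*c)))
for n,q in (('wm',(500,-275,260)),('wg',(566,-43,300)),('wc',(608,246,260))):
    for a in (np.pi/2,-np.pi/2):
        print(n,a,np.round(robot.inverse_kinematics(q,down(a)),2))
a=-np.pi/2
robot.movep((500,-275,260),down(a)); show('wm')
robot.movep((530,-45,300),down(a)); show('wg')
```

```text
wm 1.5707963267948966 [ 0.95  0.5  -0.79  1.69  0.39  1.12  1.62]
wm -1.5707963267948966 [ 0.49  0.41 -0.12  1.71  0.05  1.03 -1.22]
wg 1.5707963267948966 [ 0.59  0.48 -0.88  1.64  0.39  1.21  1.19]
wg -1.5707963267948966 [ 0.27  0.39 -0.4   1.65  0.16  1.13 -1.75]
wc 1.5707963267948966 [ 0.2   0.84 -1.26  1.44  0.8   1.43  0.51]
wc -1.5707963267948966 [-0.03  0.63 -0.73  1.45  0.43  1.22 -2.38]
wm 3.0833 [[-0.0, 0.95, 0.31, 578.64], [-1.0, -0.0, 0.0, -275.56], [0.0, -0.31, 0.95, 401.57], [0.0, 0.0, 0.0, 1.0]] 423.752411456581 321.26701875138383 238.20244288899534
stud_top [ 52. 108.] 0.76 [574. -68.  58.]
pin_top [316. 143.] 0.36 [ 545. -272.   41.]
mallet_head [315. 145.] 0.7 [ 544. -271.   41.]
cap_top [317. 143.] 0.68 [ 546. -272.   42.]
cap [ 56. 107.] 0.52 [574. -69.  55.]
wg 4.3667 [[-0.0, 0.95, 0.31, 609.09], [-1.0, -0.0, 0.0, -46.07], [0.0, -0.31, 0.95, 441.4], [0.0, 0.0, 0.0, 1.0]] 423.752411456581 321.26701875138383 238.20244288899534
pin_top [313. 144.] 0.41 [577. -40.  98.]
mallet_head [550. 168.] 0.76 [ 549. -262.   42.]
mallet_grip [548. 165.] 0.62 [ 552. -259.   41.]
cap_top [17. 99.] 0.87 [611. 232.  33.]
cap [20. 98.] 0.66 [612. 232.  28.]
```

Run:
```python
from h import *
a=cv2.imread('pics/wm.png');b=cv2.imread('pics/wg.png')
cv2.imwrite('pics/ab.png',cv2.resize(np.hstack([a,b]),(800,300)))
p=dict(np.load('pics/wm.npz')); W=cloud(p); hsv=cv2.cvtColor(p['image'],cv2.COLOR_BGR2HSV)
def near(W,x,y,r): return np.hypot(W[...,0]-x,W[...,1]-y)<r
m=near(W,546,-272,45)&(W[...,2]>52); q=W[m]; print('head top',m.sum(),q.mean(0),np.median(q[:,2]),q.min(0),q.max(0))
h,s,v=[hsv[...,i] for i in range(3)]
y=(abs(h.astype(int)-28)<6)&(s>150)&(v>80)&near(W,480,-275,130); q=W[y&(W[...,2]>36)]; print('yellow',len(q),np.median(q[:,2]),q.min(0),q.max(0))
for lo,hi in((390,430),(430,470),(470,510)):
    k=q[(q[:,0]>lo)&(q[:,0]<hi)]; print(k.mean(0) if len(k) else None, np.percentile(k[:,1],[2,98]) if len(k) else '')
p=dict(np.load('pics/wg.npz')); W=cloud(p)
for lo,hi,r in((57,63,45),(82,90,25),(92,106,20)):
    q=W[near(W,570,-44,r)&(W[...,2]>lo)&(W[...,2]<hi)]; 
    print('gb',lo,len(q),q.mean(0) if len(q) else '',np.percentile(q,[2,98],axis=0).tolist() if len(q) else '')
```

```text
head top 13439 [ 523.7140409  -268.89593458  294.90748392] 337.525806461523 [ 508.55032411 -307.22254356   56.28048973] [ 590.44142354 -236.97453229  346.47608034]
yellow 3604 41.21133957600915 [ 412.27245863 -291.38642753   37.30046304] [ 579.5556947  -253.05564777   61.39675502]
[ 416.78566363 -282.30711936   41.17885583] [-290.42647701 -273.7056048 ]
[ 451.1054229  -278.83195343   41.07194771] [-288.34935842 -269.34930838]
[ 490.29254608 -274.95096317   41.04770147] [-284.45625235 -265.30627398]
gb 57 2749 [575.99783241 -39.24716376  59.15896608] [[548.1226161223171, -66.53910120755606, 57.55514730646228], [601.9268771868776, -12.132314604386861, 60.76784884829542]]
gb 82 403 [575.63375617 -39.23139342  84.41853763] [[565.5050266228997, -48.75800941500108, 82.13905173900491], [584.280393350702, -29.769789597514148, 86.5808595272338]]
gb 92 81 [575.14052682 -39.08662634  97.62300912] [[571.364835744637, -42.316891495453156, 94.54148397725363], [578.7985595891274, -35.91976242085087, 99.14998237207674]]
```

View pics/ab.png

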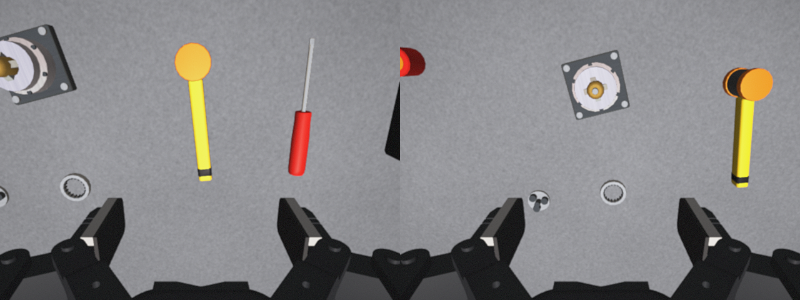

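Run:
```python
from h import *
p=dict(np.load('pics/wm.npz')); W=cloud(p)
m=(np.hypot(W[...,0]-546,W[...,1]+272)<40)&(W[...,2]>54)&(W[...,2]<66); q=W[m]
lo,hi=np.percentile(q,[1,99],axis=0); c=(lo+hi)/2; print('head',len(q),q.mean(0),c,hi-lo)
yaw=np.arctan2(278.83-274.95,490.29-451.1); d=np.array([np.cos(yaw),np.sin(yaw)])
# head from handle line
H=q.mean(0)[:2]; on=np.array([451.1,-278.83]); perp=np.cross(d,H-on); print('perp',perp,yaw)
H=H-perp*np.array([-d[1],d[0]])  # project on handle line
G=H-50*d; R=down(-np.pi/2+yaw); print('H,G',H,G)
assert abs(perp)<4 and np.all(abs(hi-lo-46)[:2]<6)
robot.movep((*G,110),R)
robot.movel((*G,12),max_speed=120)
robot.clamp(); s=robot.read_state(); print('gap',s['finger_gap'],s['gripper_force'],s['eef_pos'],s['time'])
robot.movel((*G,145),max_speed=150)
robot.wait(.2); s=robot.read_state(); print(s['finger_gap'],s['eef_pos'],s['ft_force'],s['torque'],s['time'])
np.savez('mal.npz',H=H,G=G,R=R,d=d)
```

```text
head 1669 [ 572.34348341 -267.42090384   59.04231342] [ 571.6892234  -266.7940248    59.01168219] [27.35514692 40.98281152  3.91625095]
perp -0.5917036501532742 0.09868325688307307
H,G [ 572.2851869  -266.83207897] [ 522.52844901 -271.75823725]<stdin>:7: DeprecationWarning: Arrays of 2-dimensional vectors are deprecated. Use arrays of 3-dimensional vectors instead. (deprecated in NumPy 2.0)
Traceback (most recent call last):
AssertionError
```

```bash
python3 - <<'E' 2>&1 | grep -v Depr
from h import *
p=dict(np.load('pics/wm.npz')); W=cloud(p)
m=(np.hypot(W[...,0]-580,W[...,1]+267)<45)&(W[...,2]>54)&(W[...,2]<66); q=W[m]
lo,hi=np.percentile(q,[.5,99.5],axis=0); c=(lo+hi)/2; print('head',len(q),q.mean(0),c,hi-lo)
yaw=np.arctan2(278.83-274.95,490.29-451.1); d=np.array([np.cos(yaw),np.sin(yaw)])
H=q.mean(0)[:2]; on=np.array([451.1,-278.83]); perp=d[0]*(H-on)[1]-d[1]*(H-on)[0]; print('perp',perp,yaw)
G=H-50*d-perp*np.array([-d[1],d[0]]); R=down(-np.pi/2+yaw); print('H,G',H,G,'handle end dist',H[0]-412)
assert abs(perp)<4 and np.all(abs(hi-lo-46)[:2]<6)
robot.movep((*G,110),R)
robot.movel((*G,12),max_speed=120)
robot.clamp(); s=robot.read_state(); print('gap',s['finger_gap'],s['gripper_force'],s['eef_pos'],s['time'])
robot.movel((*G,145),max_speed=150)
robot.wait(.2); s=robot.read_state(); print(s['finger_gap'],s['eef_pos'],s['ft_force'],s['torque'],s['time'])
np.savez('mal.npz',H=H,G=G,R=R,d=d)
p=robot.camera('wrist'); cv2.imwrite('pics/held.png',p['image'])
np.savez('pics/held.npz',**{k:p[k] for k in('image','range_z','fx','fy','cx','cy','cam_to_world')})
W=cloud(p); m=(np.hypot(W[...,0]-H[0],W[...,1]-H[1])<40)&(W[...,2]>175)&(W[...,2]<215); q=W[m]
print(len(q),q.mean(0),np.percentile(q,[1,99],axis=0)); A=np.c_[q[:,:2]-q[:,:2].mean(0),np.ones(len(q))]; print('slope',np.linalg.lstsq(A,q[:,2],rcond=None)[0])
E
```

```text
head 2854 [ 580.12263003 -266.14260521   59.0397823 ] [ 579.83544489 -266.08198831   58.97494149] [43.78276336 43.46729137  4.44326773]
perp -0.08605040473290337 0.09868325688307307
H,G [ 580.12263003 -266.14260521] [ 530.35741419 -270.98313174] handle end dist 168.12263002610382
gap 19.26604382159732 59.05096113681793 [ 530.4087553  -271.02588604   12.23291379] 7.375
19.347361173442017 [ 530.0404667  -270.81919469  144.21448823] [ 0.48091826  0.3389822  -3.77008613] [ 0.04609904  0.10398234 -0.00107962] 8.6083
31258 [ 577.83003588 -265.90552164  192.47878504] [[ 541.96877525 -287.49133201  187.12524552]
 [ 601.83712539 -244.77267524  214.28539342]]
slope [-2.29798746e-01 -1.54744035e-02  1.92478785e+02]
```

Run:
```python
from h import *
m=np.load('mal.npz'); H,G,R=m['H'],m['G'],m['R']
T=np.array([576,-39.3])-(H-G)
robot.movel((*T,145),max_speed=200)
robot.wait(.2); b=robot.read_state(); print(b['time'],b['ft_force'])
p=robot.camera('wrist'); W=cloud(p); q=W[(np.hypot(W[...,0]-576,W[...,1]+39.3)<20)&(W[...,2]>175)&(W[...,2]<215)]
A=np.c_[q[:,:2]-q[:,:2].mean(0),np.ones(len(q))]; print('slope',np.linalg.lstsq(A,q[:,2],rcond=None)[0],len(q))
robot.movel((*T,117),max_speed=80)
for z in (110,104,101,99,97,95):
    g=robot.movel((*T,z),max_speed=30,guard=40); s=robot.read_state(); print(z,g,s['eef_pos'],s['ft_force']-b['ft_force'],s['time'])
    if g or (s['ft_force']-b['ft_force'])[2]>25: break
p=robot.camera('wrist'); cv2.imwrite('pics/press.png',p['image'])
```

```text
10.1417 [-0.69412007 -0.47243241 -3.15561838]
slope [-3.86744680e-03 -9.65198611e-04  1.91656286e+02] 21944
110 False [526.20879827 -44.1279034  109.99606566] [ 0.05641827 -0.50061413 -0.09494531] 11.075
104 False [526.09924722 -44.12765415 103.75097255] [ 1.19715247  0.47495836 -0.42740659] 11.425
101 False [526.1816618  -44.1339997  100.82634269] [ 1.57547262  0.76154214 -0.28142473] 11.675
99 False [526.19295945 -44.13689935  99.07239563] [-1.44450337  0.86916653  6.1068445 ] 11.925
97 False [526.55963151 -44.24529072  97.38493125] [-2.27352989  0.05433713 11.46728114] 12.175
95 False [526.59280064 -44.27484844  95.5421986 ] [-2.61832984 -0.17772558 15.3394911 ] 12.425
```

View pics/press.png

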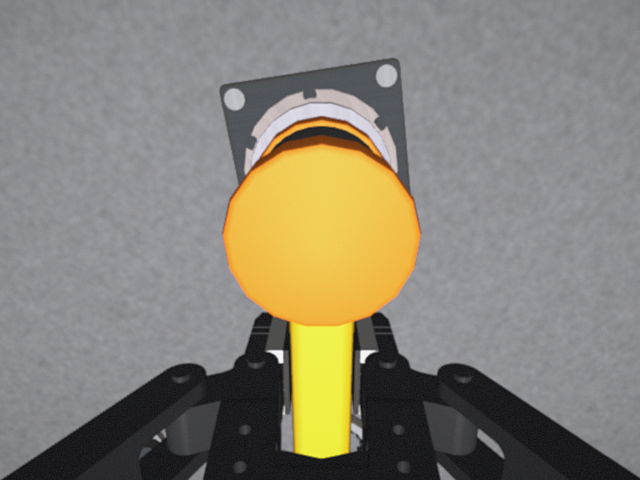

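The mallet head is centred over the stud and pressing on the pin at a hard stop. I'll lift it and measure the pin.

Run:
```python
from h import *
m=np.load('mal.npz'); H,G,R=m['H'],m['G'],m['R']
T=np.array([576,-39.3])-(H-G)
def slope(tag):
    p=robot.camera('wrist'); W=cloud(p); q=W[(np.hypot(W[...,0]-X[0],W[...,1]-X[1])<18)&(W[...,2]>Z-15)&(W[...,2]<Z+15)]
    A=np.c_[q[:,:2]-q[:,:2].mean(0),np.ones(len(q))]; print(tag,np.linalg.lstsq(A,q[:,2],rcond=None)[0],len(q)); return p
X=(576,-39.3);Z=145; slope('pressed')
robot.movel((*T,145),max_speed=150)
Z=192; slope('lifted')
B=np.array([530.36-30,-150])
robot.movel((T[0]-10,-190,145),max_speed=250)
p=robot.camera('wrist'); cv2.imwrite('pics/pin.png',p['image']); W=cloud(p)
q=W[(np.hypot(W[...,0]-576,W[...,1]+39.3)<4)&(W[...,2]>60)]; print(len(q),np.percentile(q[:,2],[5,50,95]) if len(q) else '',robot.read_state()['time'])
p=robot.camera('top'); W=cloud(p); q=W[(np.hypot(W[...,0]-576,W[...,1]+39.3)<12)&(W[...,2]>60)]; print(len(q),np.round(np.sort(q[:,2])[::-1][:12]))
```

```text
pressed [6.38061323e-02 5.10802204e-03 1.46024911e+02] 18588
lifted [5.42424437e-02 5.53055159e-03 1.94392341e+02] 18550
217 [84.37473637 85.75015667 86.795867  ] 13.8417
71 [92. 92. 91. 91. 91. 90. 90. 90. 89. 89. 89. 89.]
```

View pics/pin.png

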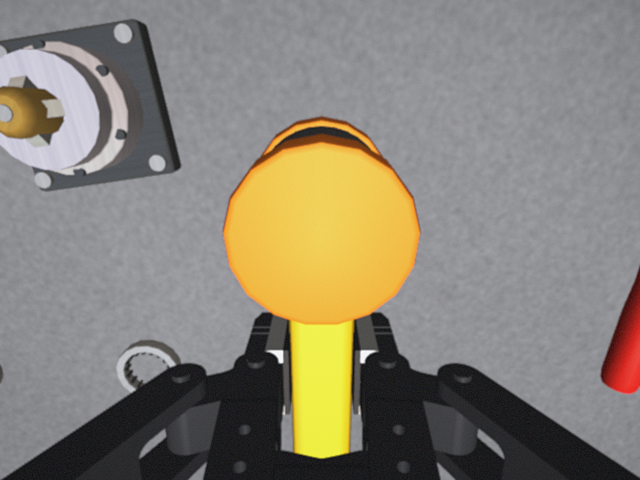

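The pin now stands about 1 mm above the stud (steel disc at about (5,112)). I'll put the mallet back, then look at the cap.

Run:
```python
from h import *
m=np.load('mal.npz'); H,G,R=m['H'],m['G'],m['R']
robot.movel((*G,145),max_speed=200)
robot.movel((*G,20),max_speed=150)
g=robot.movel((*G,11.5),max_speed=25,guard=10); print(g,robot.read_state()['eef_pos'])
robot.open_gripper(); robot.wait(.2)
robot.movel((*G,130),max_speed=150)
p=robot.camera('wrist'); W=cloud(p); q=W[(np.hypot(W[...,0]-H[0],W[...,1]-H[1])<18)&(W[...,2]>45)&(W[...,2]<80)]
A=np.c_[q[:,:2]-q[:,:2].mean(0),np.ones(len(q))]; print('mallet',np.linalg.lstsq(A,q[:,2],rcond=None)[0],len(q),robot.read_state()['time'])
robot.movel((*G,230),max_speed=250)
robot.movep((545,235,230),down(-np.pi/2-.3))
p=robot.camera('wrist'); cv2.imwrite('pics/cap.png',p['image']); W=cloud(p)
for d in robot.recognise(p,'cap_top')[:2]: print(d, px2w(p,*d['centre']))
hsv=cv2.cvtColor(p['image'],cv2.COLOR_BGR2HSV)
q=W[(np.hypot(W[...,0]-611,W[...,1]-246)<60)&(W[...,2]>34)&(W[...,2]<42)&(hsv[...,1]>130)]
lo,hi=np.percentile(q,[.5,99.5],axis=0); print('cap',len(q),q.mean(0),(lo+hi)/2,hi-lo,robot.read_state()['time'],robot.read_state()['qpos'])
```

```text
False [ 530.31487872 -270.95784021   11.42766122]
mallet [-1.45983164e-03 -2.31501502e-03  5.91440120e+01] 4143 17.775
{'centre': [271.2, 128.0], 'conf': 0.63} [613.81459901 252.94434906  37.56485646]
cap 2365 [612.14754623 252.6453592   37.20472389] [611.88003004 252.84535233  36.91384222] [39.72134734 40.13031412  4.78473651] 20.2583 [-0.37876837  0.4766313  -0.17876241  1.68157968  0.09793833  0.99219944
 -2.46378512]
```

View pics/cap.png

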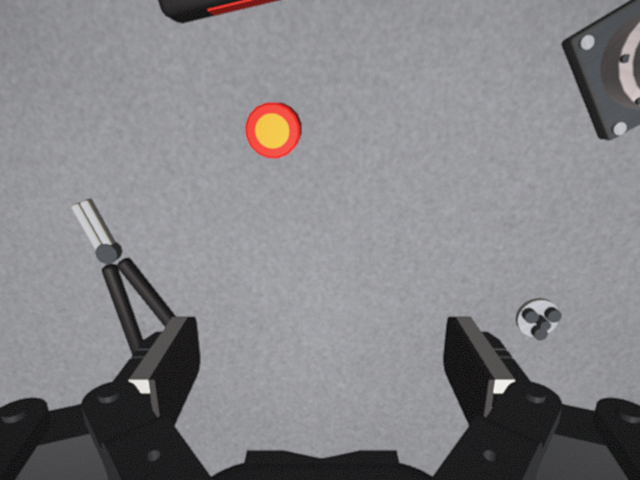

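The cap is upright at (273,130), free of neighbours. The mallet stands flat and released.

Run:
```python
from h import *
C=np.array([612.1,252.8]); R=down(-1.2)
robot.movep((*C,100),R)
robot.movel((*C,5),max_speed=120)
robot.clamp(); s=robot.read_state(); print(s['finger_gap'],s['gripper_force'],s['eef_pos'],s['time'])
robot.movel((*C,135),max_speed=150)
robot.movep((576,-39.3,135),R)
robot.wait(.2); s=robot.read_state(); print(s['finger_gap'],s['eef_pos'],s['ft_force'],s['time'],s['qpos'])
p=robot.camera('wrist'); cv2.imwrite('pics/caph.png',p['image']); W=cloud(p); hsv=cv2.cvtColor(p['image'],cv2.COLOR_BGR2HSV)
q=W[(np.hypot(W[...,0]-576,W[...,1]+39.3)<40)&(W[...,2]>158)&(W[...,2]<175)&(hsv[...,1]>130)]
lo,hi=np.percentile(q,[.5,99.5],axis=0); print('cap',len(q),q.mean(0),(lo+hi)/2,hi-lo)
A=np.c_[q[:,:2]-q[:,:2].mean(0),np.ones(len(q))]; print(np.linalg.lstsq(A,q[:,2],rcond=None)[0])
```

```text
40.553830256181385 60.97315715654986 [612.44599856 252.87993229   5.71513694] 22.325
41.09133432845227 [576.25874834 -37.97800068 134.905749  ] [ 0.17263508 -0.86845004 -1.18346365] 24.675 [ 0.18333866  0.58015917 -0.30997107  1.80163129  0.23565433  0.79593982
 -1.44304828]
cap 13555 [579.55073202 -36.55710252 166.0655848 ] [577.6188411  -37.25328297 163.33051232] [39.38079071 40.24856878  9.65259985]
[-6.26345293e-02 -2.25378007e-02  1.66065585e+02]
```

View pics/caph.png

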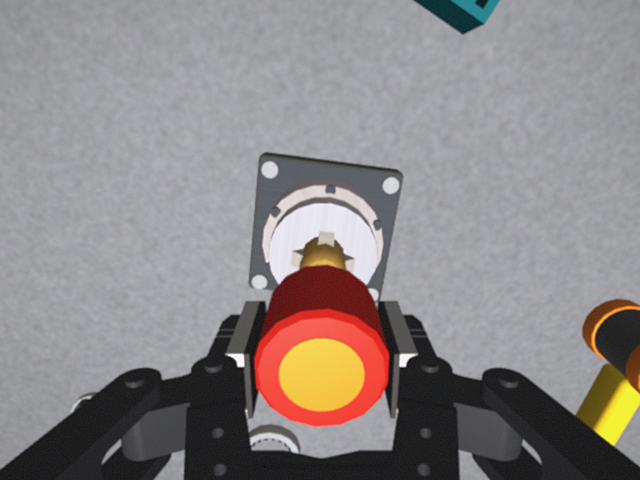

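Run:
```python
from h import *
robot.movel((576,-39.3,135),max_speed=50); robot.wait(.3)
s=robot.read_state(); print(s['eef_pos'],np.round(s['tool_rot'],3).tolist(),s['time'])
p=robot.camera('wrist'); W=cloud(p); hsv=cv2.cvtColor(p['image'],cv2.COLOR_BGR2HSV)
k=(hsv[...,0]>14)&(hsv[...,0]<32)&(hsv[...,1]>120)&(hsv[...,2]>150)&(np.hypot(W[...,0]-576,W[...,1]+39.3)<25)&(W[...,2]>155)
q=W[k]; lo,hi=np.percentile(q,[.5,99.5],axis=0); print('disc',len(q),q.mean(0),(lo+hi)/2,hi-lo)
A=np.c_[q[:,:2]-q[:,:2].mean(0),np.ones(len(q))]; print(np.linalg.lstsq(A,q[:,2],rcond=None)[0])
q=W[(W[...,2]>57)&(W[...,2]<62)&(np.hypot(W[...,0]-576,W[...,1]+39.3)<45)]
if len(q)>50:
    # circle fit of outer rim of flat top
    r=np.hypot(q[:,0]-576,q[:,1]+39.3); print('flat top',len(q),np.percentile(r,[50,99]))
    E=[]; th=np.arctan2(q[:,1]+39.3,q[:,0]-576)
    for t in np.arange(-1.2,1.3,.1):
        j=abs(th-t)<.05
        if j.sum()>5: E.append(q[j][np.argmax(r[j]),:2])
    E=np.array(E); B=np.c_[2*E,np.ones(len(E))]; x=np.linalg.lstsq(B,(E**2).sum(1),rcond=None)[0]; print('fit',x[:2],np.sqrt(x[2]+x[0]**2+x[1]**2),len(E))
```

```text
[576.01340962 -39.30625288 135.02948009] [[0.932, 0.362, 0.0], [0.362, -0.932, -0.0], [0.0, 0.0, -1.0]] 25.275
disc 4904 [576.36350635 -39.01084094 167.10030922] [575.9981529  -39.14421167 167.07791223] [25.02230742 24.94644623  2.67643514]
[ 2.27919337e-03 -1.45340538e-03  1.67100309e+02]
flat top 4879 [23.25491731 29.80376147]
fit [575.45343383 -38.92557707] 29.720727876900593 25
```

The cap is level and within about 0.5 mm of the axis, so I press it on.

Run:
```python
from h import *
P=(575.8,-39.2)
b=robot.read_state()['ft_force']
def rep(t,g): s=robot.read_state(); print(t,g,np.round(s['eef_pos'],2),np.round(s['ft_force']-b,1),round(s['finger_gap'],1),round(s['time'],1))
g=robot.movel((*P,82),max_speed=80,guard=12); rep(82,g)
if not g:
    for z in (77,74,71,69,67,65.5,64,62.5):
        g=robot.movel((*P,z),max_speed=25,guard=50); robot.wait(.1); rep(z,g)
        if g or (robot.read_state()['ft_force']-b)[2]>30 : break
p=robot.camera('wrist'); cv2.imwrite('pics/home.png',p['image']); W=cloud(p); hsv=cv2.cvtColor(p['image'],cv2.COLOR_BGR2HSV)
k=(hsv[...,0]>14)&(hsv[...,0]<32)&(hsv[...,1]>120)&(hsv[...,2]>150)&(np.hypot(W[...,0]-576,W[...,1]+39.3)<25)&(W[...,2]>80)
q=W[k]; print('disc',len(q),q.mean(0)); A=np.c_[q[:,:2]-q[:,:2].mean(0),np.ones(len(q))]; print(np.linalg.lstsq(A,q[:,2],rcond=None)[0])
```

```text
82 False [576.   -39.17  82.23] [-0.4 -1.9 -0.2] 40.9 26.1
77 False [575.86 -39.21  77.09] [-0.1 -1.2 -0.2] 41.0 26.6
74 False [576.03 -39.14  74.18] [-1.6 -1.   5. ] 41.0 27.0
71 False [575.64 -39.17  70.85] [-0.5 -0.4 -1.9] 41.3 27.3
69 False [575.45 -39.23  68.62] [ -0.2  -0.6 -10.3] 41.2 27.7
67 False [575.83 -39.13  67.1 ] [-2.1 -0.4 -3.2] 40.6 28.0
65.5 False [576.14 -39.26  65.71] [-0.1 -1.2  0.9] 41.1 28.4
64 False [576.16 -39.26  65.58] [-9.4 -0.2 30.8] 40.7 28.7
disc 4905 [576.48825373 -38.89438924  97.75599436]
[1.53737989e-03 6.29666620e-04 9.77559944e+01]
```

View pics/home.png

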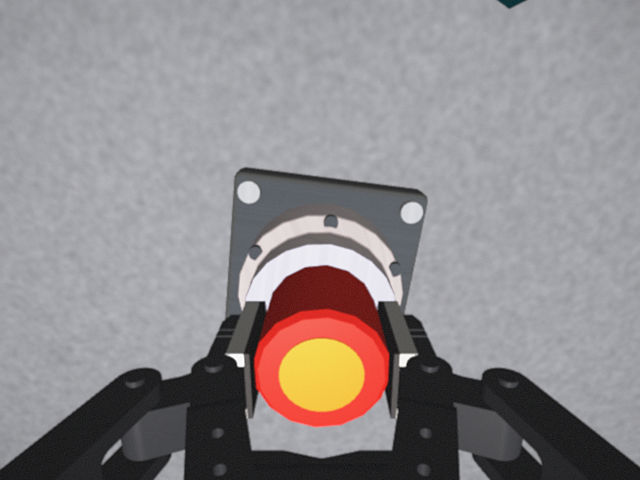

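The cap top is level at z = 98 mm, so it is fully home, and it is pressed with about 30 N. I'll check that the push holds, then hand in.

Run:
```python
from h import *
for _ in range(3):
    robot.wait(.4); s=robot.read_state(); f=s['ft_force'][2]; print(s['eef_pos'],s['ft_force'],s['gripper_force'],s['time'])
if f>12: print(robot.finish_job())
```

```text
[576.17708334 -39.23675276  65.59205045] [-9.3920039   0.52661988 31.20412725] 66.90676180383889 29.175
[576.20120228 -39.24864758  65.60232986] [-10.18448874   0.14917304  31.56718943] 66.90547751204576 29.575
[576.19241367 -39.27337535  65.58703926] [-9.15443423 -0.60198886 31.55546415] 66.90705488581443 29.975
the job is handed in; nothing more can be done
None
```

The job is handed in at about 30 s of the 59 s allowed, though no verdict was returned: the pin measured about at its stop, the mallet is back flat on the bench, and the cap is fully home and level, still gripped and pressed down with about 31 N.

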